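Hook a tote out of the UV cabinet

ROBOT

A 6-joint arm with a two-finger parallel gripper is mounted at the origin on a cart in front of the work surface, level with it; the furniture and walls round the work are solid. World frame = base frame: x ahead of the robot, y to its left, z up, the work surface at z = 0. Lengths are in mm, angles in rad, forces in N, time in s.
With the tool pointing down it reaches from about 350 to 875 mm from the base axis. Payload 4.2 kg.
Tool frame: the origin (TCP) lies at the very end of the fingers, on their centre line; the grasp point (between the pads) lies arm.grip_point_offset behind it (arm.grip_point_offset is the distance from the TCP to the grasp point, in mm); z points along the fingers, y is the line along which they close (so a half turn about z gives the same grasp; the last joint's range is limited). The gripper opens to 85 mm and grips with 20 to 120 N. Pads are 22 mm wide; open, the fingers measure 114 mm over their backs; the gripper's body (76 mm by 85 mm) begins 54 mm behind the grasp point. The pads swing forward as they close: fully open they stand 13 mm farther back than shut.
Start: joints at [1.468, 0.385, 0.008, 0, -1.194, -0.259], TCP at [221.191, 584.529, 231.312] pointing down, gripper open.
Joint ranges: [-3.14, 3.14], [-1.21, 2.06], [-1.07, 1.41], [-3.16, 2.05], [-2.99, -0.16], [-3.1, 3.1]. Speed limits (rad/s): [2.79, 2.79, 3.14, 3.14, 3.14, 3.14].

INTERFACE

Orientations are given as a unit quaternion [x, y, z, w].
In Python, from bench import arm, cams, ticket gives the robot as it stands.
- The arm moves only by the tool servo_tool, never from a script. Its argument "commands" is a list that holds one entry, the list of rows, each a list of 7 numbers: the closure in counts, from 0 (fully open) to 255 (shut), then the shift along the tool's x, y, z in m, then the turn, a rotation vector about the tool's x, y, z in degrees. In form: [[[grip, x, y, z, ax, ay, az], ...]]. A call has 1 to 10 rows; each row shifts and turns the commanded pose from where the row before left it, along the tool's axes as they then stand; what a row does not reach is not made up. A row lasts 1/12 s, in which the tool goes at most 41.7 mm and 7.16 degrees, less where a joint would pass 70% of its speed; a pose out of reach is approached as far as the arm can. A call with a gripper value outside its range is refused whole. The fingers move at their own pace and stop on an object; the grip force is fixed at half the most. Time passes only in rows, so rows that do not move let the fingers close. It gives the time, the measured TCP pose, the force, the opening and the grip force at its end, in the units of the state.
- arm.read_state(): the state, without advancing time (a new reading comes with each control period).
- cams.get_image(name): name is "scene" or "side" or "wrist"; returns a dict with "frame" (400x640x3 uint8, blue, green, red), "K" (3x3 intrinsics, pixels), "k1" (the pictures are not rectified: a ray, as slopes to the right and down, at radius r is drawn at 1 + k1 r^2 times it, then the intrinsics apply), "T" (4x4, takes a point from camera to world coordinates). Camera axes: x right, y up, looking along -z (the intrinsics and any distortion apply to the point x, -y, -z); pixel columns grow to the right and rows downward; lengths in mm; the calibration is good to about 2 mm. A picture is of the moment at which its call begins. There is no depth.
- ticket.job_done(): hands the job in; it is judged then, once.
The state is a dict: "clock": time; "joints": joint angles; "joint_vel": joint speeds; "joint_efforts": joint torques, N m; "position": TCP position; "ee_rot": TCP orientation; "contact_force": force on the tool from outside, world axes, zero at the start; "wrist_torque": the same for the moment, N m; "gripper_width": finger opening in mm; "grasp_force": force on a finger pad.
Only numpy, scipy, OpenCV 4.12 (cv2) and the standard library are available. Lean on these libraries where they do the work, as an engineer would, in place of code of your own. Each camera call takes 0.05 s, during which the arm holds its last target. There are 200 camera calls.

TASK

Flip the UV lamp toggle on top of the small cabinet over to its off side (leaning away from the mouth), then take the orange pull hook from its cradle, hook it behind the front lip of the blue tote inside and drag the tote out until its front lip is past the yellow stripe, with the tote still on the cabinet's base plate. Put the hook back in its cradle, lying in both notches and pointing the same way as before. Move the tote with the hook only, never with the gripper; keep the hook out of the cabinet while the lamp is on, keep the yellow tip box upright in the tote, and leave the beaker, dark bottle and green tape where they are.

Things in the scene. Friction and masses are not known exactly. Their poses are not given: they have to be found in the camera images.
- mouth (a point): Middle of the mouth of the fixed white UV cabinet, on its base plate's upper face, 6 mm above the worktop. x runs into the cabinet (out is -x), y to the left seen looking in, z up. Mouth 170 mm wide, 119 high (up to 125 above the worktop); inside 207 mm deep; outer width 186; roof top 135 mm above the worktop, its rear part clear.
- stripe (a point): Middle of the yellow stripe across the base plate, outside the mouth, at x = -35 mm from the mouth's middle; the stripe is 10 mm wide (x = -30 to -40). Axes as the mouth's. The base plate, 6 mm thick and 186 wide, ends at x = -130 mm from the mouth.
- toggle_pivot (a point): Pivot of the toggle, on the roof, 147 mm above the worktop, at x = 40, y = -45 mm from the mouth's middle; axes as for the mouth. The toggle stands on a black plate 50 x 34 mm, 12 mm thick, centred here, with a red dot on the mouth side (on) and a white dot on the inner side (off).
- toggle_tip (a point): Free end of the steel bat toggle, 56 mm from its pivot; the bat is a round bar 7 to 13 mm thick, thickest near this end.
- toggle (a joint): Angle of the bat toggle (rad): 0 upright, -0.45 leaning to the mouth (lamp on, about the start), +0.45 leaning away from the mouth, into the cabinet's depth (lamp off). It falls over its centre to whichever stop is nearer and rests there; about 1 N at its end takes it over.
- hook_grip (a point): Centre of the hook's orange handle, 110 long (x) x 24 wide (y) x 30 high (z) mm; x points along the tool to the hook end, z up in use. A 10 mm steel rod on the handle's centre line runs on to the hook plate at x = 140. Whole tool 160 g, balance point about 25 mm ahead of this point.
- hook_tip (a point): Lower edge of the hook plate: 140 mm ahead of and 38 mm below the handle's centre. The plate is 8 mm thick (x), 30 wide (y), and hangs 33 mm below the underside of the rod; its upper edge stands 5 mm above the rod's centre line.
- cradle_rest (a point): Where the handle's centre lies in the fixed grey cradle, 73 mm above the worktop; x as the hook's x in it, z up. Two posts 14 mm thick, 43 mm ahead and behind, with open notches: flat floor 58 mm above the worktop, flared cheeks about 5 mm off each side of the handle, ending 72 mm up. Between the posts 72 mm are free down to an 8 mm foot plate.
- tote_lip (a point): Top outer edge, middle, of the front wall of the loose blue tote, 45 mm above its underside; it starts 40 to 60 mm inside the mouth. x into the tote, z up. Tote 142 long (x) x 138 wide x 45 high, about 350 g. Front wall 4 mm thick; behind it an empty pocket from x = 4 to 40 mm, 41 deep, 126 wide, then a 4 mm partition and the tip box.
- tips_mid (a point): Centre (36 mm up) of the closed yellow tip box, 88 x 122 x 73 mm, 110 g, standing loose in the tote behind the partition.
- beaker_mid (a point): Centre (45 mm up) of the empty clear beaker, 69 mm across, 91 high. Bystander.
- bottle_mid (a point): Centre (45 mm up) of the dark reagent bottle with white cap, 48 mm across, 90 high. Bystander; just behind it, to the right, stand fixed binders about 0.3 m high.
- tape_mid (a point): Centre (about 10 mm up) of the roll of green tape lying flat, 73 mm across, 19 high. Bystander.

How it is judged:
By the outcome, as a careful person would: the job done as asked, in the order asked, and still so for the second after the job is handed in, with the robot touching nothing.
It also fails if it takes over 67 s, if anything falls off the work surface, if the arm or the gripper's body presses on something with over 40 N, if the wrist force passes 120 N, or if a joint passes its speed limit or range.

## Working session

There is one attempt and no reset: what is moved stays moved. The work goes in short steps, Python scripts to look and compute and a tool call to move; the robot and the scene stay as the last step left them, time stands still between calls to the robot, and variables do not carry over. Pictures are saved under pics/ and viewed, at most 14 in all, crops included, and the job is handed in when it is done.

Besides the shell and the picture viewer there is one more tool, called after ">>>" as name(argument=value, ...), one argument or row to a line, values as JSON. servo_tool: Moves the arm, as the interface text tells. Its arguments: {"type":"object","properties":{"commands":{"type":"array","items":{"type":"array","items":{"type":"array","items":{"type":"number"}}}}},"required":["commands"]}

```bash
mkdir -p pics; ls; python3 - <<'E'
from bench import arm, cams
import cv2
for n in ("scene","side","wrist"):
    d=cams.get_image(n); cv2.imwrite(f"pics/{n}0.png",d["frame"]); print(n,d["K"].tolist() if hasattr(d["K"],'tolist') else d["K"],d["k1"],d["T"])
print(arm.read_state(), arm.grip_point_offset)
E
```

```text
pics
scene [[495.2712857014896, 0.0, 325.30415672329445], [0.0, 495.2712857014896, 209.58566708129595], [0.0, 0.0, 1.0]] -0.1170494604579361 [[-5.20756663e-01  3.66068219e-01 -7.71237031e-01 -6.16318591e+02]
 [-8.53562587e-01 -2.39772529e-01  4.62536532e-01  6.43127596e+02]
 [-1.56015285e-02  8.99168056e-01  4.37325278e-01  8.19167719e+02]
 [ 0.00000000e+00  0.00000000e+00  0.00000000e+00  1.00000000e+00]]
side [[364.1939396908019, 0.0, 315.9345407718149], [0.0, 364.1939396908019, 207.11327131091568], [0.0, 0.0, 1.0]] -0.05345286466846093 [[-9.91006621e-01  7.39455530e-02 -1.11525477e-01  4.70217096e+02]
 [-1.31644159e-01 -3.89316747e-01  9.11648115e-01  8.54027830e+02]
 [ 2.39935880e-02  9.18130996e-01  3.95549974e-01  5.31043561e+02]
 [ 0.00000000e+00  0.00000000e+00  0.00000000e+00  1.00000000e+00]]
wrist [[308.79129412657693, 0.0, 317.60915145575916], [0.0, 308.79129412657693, 201.0607420905333], [0.0, 0.0, 1.0]] -0.005328442675041009 [[-3.53108124e-01  8.97301701e-01  2.64885467e-01  2.87945682e+02]
 [-9.35581694e-01 -3.39036167e-01 -9.86983854e-02  5.58388497e+02]
 [ 1.24352431
[... 182 characters left out ...]
9e-01,  6.92704747e-03, -3.45350961e-04,
       -1.19399693e+00, -2.58597914e-01]), 'joint_vel': array([-4.94659515e-04, -2.90432945e-03,  3.94505284e-03,  1.27509663e-03,
        4.71992439e-05, -2.94683462e-05]), 'joint_efforts': array([-4.99301350e-04, -3.92677367e+01,  1.88582915e+01,  4.18866277e+00,
       -3.38630351e-03, -1.08303073e-07]), 'position': array([221.04198488, 584.13495098, 230.44752159]), 'ee_rot': array([ 9.83672654e-01, -1.79964918e-01, -9.44677487e-05,  8.54350867e-04]), 'contact_force': array([0.024652  , 1.04977287, 0.45969665]), 'wrist_torque': array([-0.00295823,  0.03964024, -0.01105762]), 'grasp_force': 0.0, 'gripper_width': 85.16613757264261} 18.700000000000003
```

View pics/scene0.png

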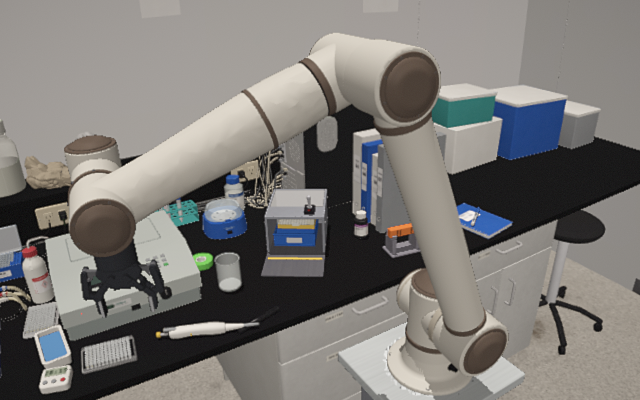

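View pics/side0.png

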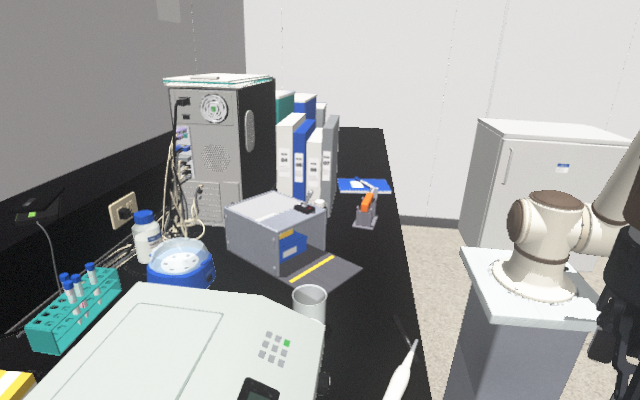

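The scene view shows the cabinet at about (295,230), the cradle with the orange hook at (400,238) and the beaker at (229,270). In the side view the cabinet is at (275,235) and the hook at (367,205). I'll enlarge both.

```bash
python3 - <<'E'
import cv2,numpy as np
a=cv2.imread("pics/scene0.png")[180:285,185:435]; b=cv2.imread("pics/side0.png")[170:310,215:405]
a=cv2.resize(a,None,fx=3.2,fy=3.2,interpolation=cv2.INTER_CUBIC)
c=np.zeros((600,800,3),np.uint8); c[:336,:800]=a
cv2.imwrite("pics/m1.png",a); cv2.imwrite("pics/m2.png",cv2.resize(b,None,fx=4,fy=4,interpolation=cv2.INTER_CUBIC))
E
```

```text
(no output)
```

View pics/m1.png

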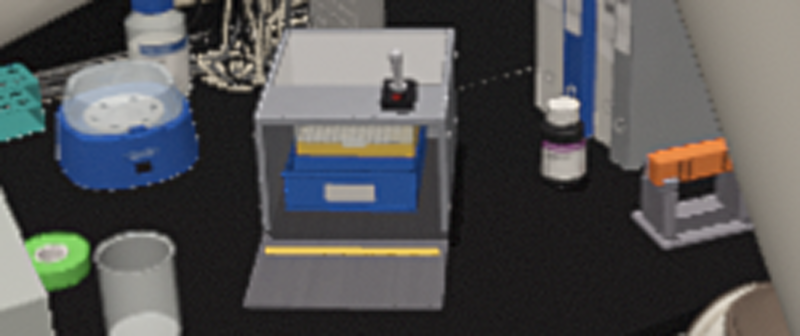

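View pics/m2.png

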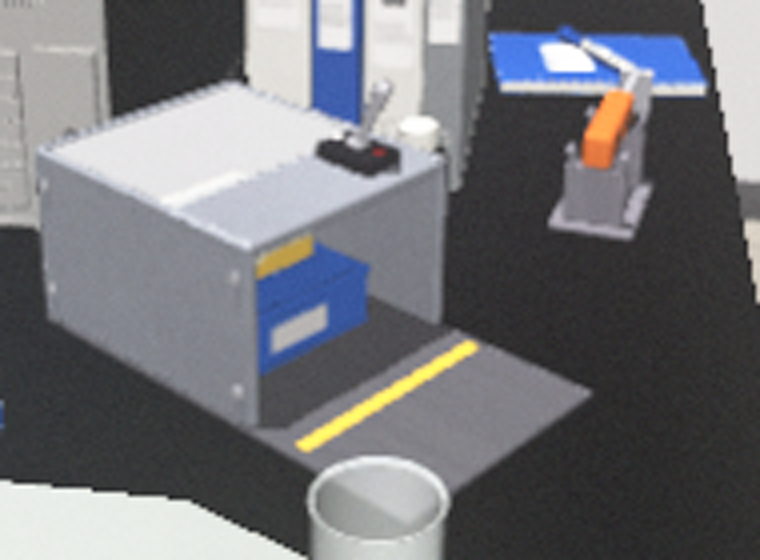

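The scene crop shows:
- cabinet roof rear corners (288,30) and (455,30), roof front corners (258,120) and (452,120)
- base front corners (247,305) and (443,307)
- toggle tip (397,55)
- tote lip (285,170) to (417,178)
- orange handle, near end (648,155)

The side crop shows:
- roof corners (38,150), (235,83), (443,158) and (255,248)
- plate corner (592,393)
- handle (585,135) to (633,95)

Next I fit the poses.

```bash
cat > h.py <<'E'
import numpy as np, json
from scipy.optimize import least_squares
from scipy.spatial.transform import Rotation as R
def proj(c,P):
    T=np.array(c["T"]);K=np.array(c["K"]);q=(np.atleast_2d(P)-T[:3,3])@T[:3,:3]
    s=np.c_[q[:,0]/-q[:,2],-q[:,1]/-q[:,2]];s=s*(1+c["k1"]*(s**2).sum(1,keepdims=True))
    return s*K[0,0]+K[:2,2]
def ray(c,uv):
    T=np.array(c["T"]);K=np.array(c["K"]);d=(np.array(uv,float)-K[:2,2])/K[0,0];s=d.copy()
    for _ in range(20): s=d/(1+c["k1"]*(s@s))
    return T[:3,3],T[:3,:3]@np.array([s[0],-s[1],-1])
def atz(c,uv,z):
    o,d=ray(c,uv);return o+d*(z-o[2])/d[2]
def tri(obs):
    A=0;b=0
    for c,uv in obs:
        o,d=ray(c,uv);d=d/np.linalg.norm(d);M=np.eye(3)-np.outer(d,d);A=A+M;b=b+M@o
    return np.linalg.solve(A,b)
def place(p,P):
    P=np.atleast_2d(P);c,s=np.cos(p[2]),np.sin(p[2])
    return np.c_[p[0]+c*P[:,0]-s*P[:,1],p[1]+s*P[:,0]+c*P[:,1],P[:,2]]
def fit(obs,p0):
    f=lambda p:np.concatenate([(proj(c,place(p,P))-np.array(uv))[0] for c,P,uv in obs])
    r=least_squares(f,p0,loss="soft_l1");return r.x,f(r.x).reshape(-1,2).round(1)
E
python3 - <<'E'
from h import *
from bench import cams
S=cams.get_image("scene");D=cams.get_image("side")
s=lambda u,v:(185+u/3.2,180+v/3.2)
d=lambda u,v:(215+u/4,170+v/4)
ob=[(S,[-130,93,6],s(247,305)),(S,[-130,-93,6],s(443,307)),(S,[0,93,135],s(258,120)),(S,[0,-93,135],s(452,121)),
(D,[0,93,135],d(255,248)),(D,[0,-93,135],d(443,158)),(D,[-130,-93,6],d(592,393)),(D,[0,93,0],d(255,425))]
p,r=fit(ob,[600,200,0]);print(p,r.tolist())
print("rear?",proj(S,place(p,[[207,93,135],[207,-93,135],[217,93,135]])),[s(288,30),s(455,30)])
print("toggle tip",tri([(S,s(397,55)),(D,d(383,85))]))
print("lip corners z51", [atz(S,s(*q),51) for q in((285,170),(417,178))])
print("handle near end top", tri([(S,s(648,155)),(D,d(598,135))]))
print([atz(D,d(*q),88) for q in ((588,132),(607,134),(605,92),(632,95))])
print("beaker",tri([(S,s(137,245)),(D,d(378,485))]), "bottle",tri([(S,s(563,102)),(D,d(420,122))]),"tape",atz(S,s(55,255),19))
E
```

```text
[ 5.99316087e+02  2.30968244e+01 -5.93241965e-01] [[-0.7, -0.6], [0.5, -0.3], [-0.5, -1.1], [-1.0, -1.0], [-0.6, -1.0], [2.5, -0.8], [1.0, -1.3], [0.4, 2.4]]
rear? [[274.33385425 189.49880139]
 [327.9620768  189.68511854]
 [274.73007119 188.34750416]] [(275.0, 189.375), (327.1875, 189.375)]
toggle tip [592.10127292 -24.57388194 192.52819586]
lip corners z51 [array([680.4260585 ,  60.90910831,  51.        ]), array([593.09621816, -43.19060778,  51.        ])]
handle near end top [ 447.35196154 -219.10281907   90.18038113]
[array([ 455.03425385, -227.35498404,   88.        ]), array([ 439.96351234, -226.05784936,   88.        ]), array([ 442.05243199, -319.95738971,   88.        ]), array([ 419.17029862, -317.28754134,   88.        ])]
beaker [550.58649748 267.10867967  95.65267318] bottle [ 588.83359496 -217.64003471   90.30961482] tape [700.8224544  301.74591867  19.        ]
```

The fit gives the mouth at (599, 23) with yaw −34°, and the handle near (439, −272) pointing at about −100°. I'll move to a ready pose in front of the toggle with the fingers shut.

>>> servo_tool(
  commands=[
    [[255, 0.026, 0.0215, 0, 0, 0, 0], [255, 0.026, 0.0215, 0, 0, 0, 0], [255, 0.026, 0.0215, 0, 0, 0, 0], [255, 0.026, 0.0215, 0, 0, 0, 0], [255, 0.026, 0.0215, 0, 0, 0, 0], [255, 0.026, 0.0215, 0, 0, 0, 0], [255, 0.026, 0.0215, 0, 0, 0, 0], [255, 0.026, 0.0215, 0, 0, 0, 0], [255, 0.026, 0.0215, 0, 0, 0, 0], [255, 0.026, 0.0215, 0, 0, 0, 0]],
  ],
)

```text
clock: 1.08
position: [388.7, 289.8, 231.5]
ee_rot: [0.984, -0.18, 0.0, -0.0]
contact_force: [1.0, 0.6, -0.6]
gripper_width: 0.2
grasp_force: 0.0
```

>>> servo_tool(
  commands=[
    [[255, 0.026, 0.0215, 0, 0, 0, 0], [255, 0.026, 0.0215, 0, 0, 0, 0], [255, 0.026, 0.0215, 0, 0, 0, 0], [255, 0.026, 0.0215, 0, 0, 0, 0], [255, 0.026, 0.0215, 0, 0, 0, 0], [255, 0.026, 0.0215, 0, 0, 0, 0], [255, 0.026, 0.0215, 0, 0, 0, 0], [255, 0, 0, 0, 0, 0, 6.6], [255, 0, 0, 0, 0, 0, 6.6], [255, 0, 0, 0, 0, 0, 0]],
  ],
)

```text
clock: 1.92
position: [505.3, 85.4, 231.1]
ee_rot: [0.956, -0.294, -0.0, 0.0]
contact_force: [0.3, -0.3, -0.8]
gripper_width: 0.1
grasp_force: 0.0
```

```bash
python3 - <<'E'
import cv2,numpy as np
from bench import cams
W=cams.get_image("wrist");S=cams.get_image("scene");D=cams.get_image("side")
c=np.zeros((600,800,3),np.uint8)
c[:400,:640]=W["frame"]
c[400:600,:400]=cv2.resize(S["frame"][210:260,370:470],None,fx=4,fy=4,interpolation=cv2.INTER_CUBIC)
c[400:600,400:800]=cv2.resize(D["frame"][180:230,325:425],None,fx=4,fy=4,interpolation=cv2.INTER_CUBIC)
cv2.imwrite("pics/m3.png",c)
E
```

```text
(no output)
```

View pics/m3.png

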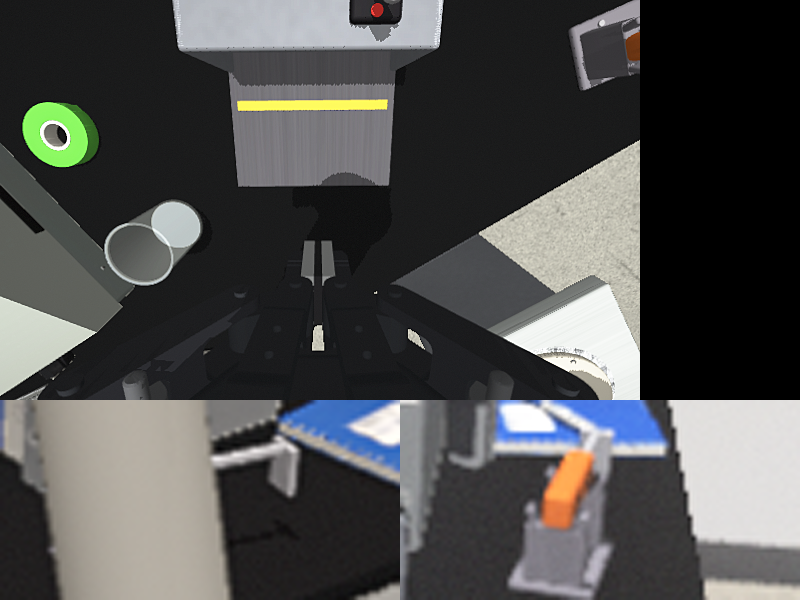

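The wrist view shows the stripe ends at (237,105) and (387,104), plate corners at (239,186) and (389,186), roof front corners at (178,49) and (438,48), and the beaker and tape clear on the left. The hook plate is at the −y end of the tool, at (285,440) in the scene inset. I'll refine the cabinet fit and get a first hook pose.

```bash
python3 - <<'E'
from h import *
from bench import cams,arm
S=cams.get_image("scene");D=cams.get_image("side");W=cams.get_image("wrist")
s=lambda u,v:(185+u/3.2,180+v/3.2)
d=lambda u,v:(215+u/4,170+v/4)
ow=[(W,[-130,93,6],(239,186)),(W,[-130,-93,6],(388.5,186)),(W,[0,93,135],(178,49)),(W,[0,-93,135],(438,48))]
ob=[(S,[-130,93,6],s(247,305)),(S,[-130,-93,6],s(443,307)),(S,[0,93,135],s(258,120)),(S,[0,-93,135],s(452,121)),
(D,[0,93,135],d(255,248)),(D,[0,-93,135],d(443,158)),(D,[-130,-93,6],d(592,393))]
for o in (ow,ow+ob):
    p,r=fit(o,[600,20,-.6]);print(p,r.tolist())
print("plate top",tri([(S,(440.75,220.25)),(D,(374.5,188.75))]),"near end", tri([(S,s(648,155)),(D,(325+155/4,180+121/4))]))
print("toggle start xy",place(p,[[-16,-45,0],[40,-45,0]]),arm.read_state()["position"])
print("cradle foot",atz(W,(570,30),8),atz(W,(581,90),8))
E
```

```text
[ 6.02652351e+02  2.85786160e+01 -5.84005273e-01] [[-1.8, -0.5], [0.3, -1.2], [-0.6, 0.7], [2.0, 0.3]]
[ 6.02307205e+02  2.82636011e+01 -5.82903928e-01] [[-1.3, -0.3], [0.8, -1.2], [0.0, 1.0], [2.6, 0.3], [-2.3, -0.3], [-1.1, -0.4], [-2.5, -0.9], [-3.0, -1.1], [-2.1, 0.0], [1.0, -0.2], [-0.2, -0.7]]
plate top [ 412.47685379 -411.97991254   75.98848769] near end [ 450.86762621 -220.44845751   77.28492244]
toggle start xy [[ 5.64179043e+02 -4.98235176e-01  0.00000000e+00]
 [ 6.10931634e+02 -3.13234716e+01  0.00000000e+00]] [505.0590236   86.66277528 231.38223162]
cradle foot [ 483.37055667 -223.75512427    8.        ] [ 418.49907901 -211.97908348    8.        ]
```

>>> servo_tool(
  commands=[
    [[255, 0.0325, 0.013, 0, 0, 0, 0], [255, 0.0325, 0.013, 0, 0, 0, 0], [255, 0.0325, 0.013, 0, 0, 0, 0], [255, 0, 0, 0.0255, 0, 0, 0], [255, 0, 0, 0.0255, 0, 0, 0], [255, 0, 0, 0, 0, 0, 0]],
  ],
)

```text
clock: 2.72
position: [561.1, -1.2, 175.1]
ee_rot: [0.956, -0.292, -0.005, 0.002]
contact_force: [-0.5, 0.0, -0.7]
gripper_width: 0.4
grasp_force: 0.0
```

>>> servo_tool(
  commands=[
    [[255, 0.01, 0, 0, 0, 0, 0], [255, 0.01, 0, 0, 0, 0, 0], [255, 0.01, 0, 0, 0, 0, 0], [255, 0.01, 0, 0, 0, 0, 0], [255, 0.01, 0, 0, 0, 0, 0], [255, 0.008, 0, 0, 0, 0, 0], [255, 0, 0, 0, 0, 0, 0], [255, 0, 0, 0, 0, 0, 0]],
  ],
)

```text
clock: 3.38
position: [611.9, -32.2, 180.8]
ee_rot: [0.956, -0.292, -0.001, -0.0]
contact_force: [-5.5, 5.1, 4.3]
gripper_width: -0.4
grasp_force: 3.7
```

The bat should be against its off stop now. I'll back off, lift and head toward the cradle with the fingers opening.

>>> servo_tool(
  commands=[
    [[255, -0.02, 0, 0, 0, 0, 0], [255, -0.03, 0, 0, 0, 0, 0], [255, -0.03, 0, -0.03, 0, 0, 0], [255, 0, 0, -0.03, 0, 0, 0], [255, 0, 0, 0, 0, 0, 0]],
  ],
)

```text
clock: 3.8
position: [549.5, 12.1, 246.9]
ee_rot: [0.957, -0.29, 0.006, -0.002]
contact_force: [1.5, -0.9, 1.4]
gripper_width: -0.1
grasp_force: 0.0
```

```bash
python3 - <<'E'
from h import *
from bench import arm,cams
import cv2
s=arm.read_state();print(s["position"],s["contact_force"],s["clock"],s["joints"])
D=cams.get_image("side");S=cams.get_image("scene")
p=[602.3,28.3,-.583]
for a in(-.45,.45):
    P=place(p,[40+56*np.sin(a),-45,147+56*np.cos(a)]); print(a,proj(D,P),proj(S,P))
c=np.hstack([cv2.resize(i,(400,400),interpolation=cv2.INTER_CUBIC) for i in (D["frame"][180:230,275:325],S["frame"][180:230,285:335])])
cv2.imwrite("pics/m4.png",c)
x,y=s["position"][:2]; a=2*np.arctan2(s["ee_rot"][1],s["ee_rot"][0]); t=np.array([440,-275])-[x,y]
print(np.degrees(a),t@[np.cos(a),np.sin(a)],t@[np.sin(a),-np.cos(a)])
E
```

```text
[549.53874551  12.08554006 246.93260542] [ 1.49772154 -0.90274847  1.42400683] 3.8 [ 0.31873671  0.23879355 -0.16406388  0.00342012 -1.15523044  0.66155666]
-0.45 [[311.09032505 190.8306138 ]] [[307.38394083 196.04573552]]
0.45 [[297.42314744 186.26891065]] [[308.43736485 189.62881435]]
-33.75535650274299 68.44604721752592 299.55297144561763
```

View pics/m4.png

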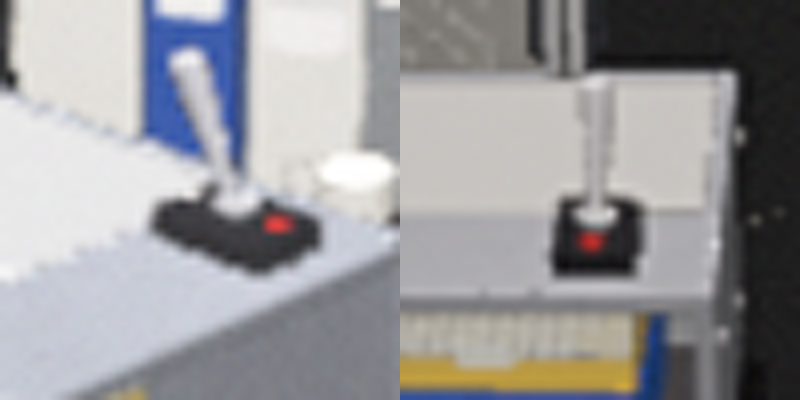

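The toggle leans to the off side: its tip is at (185,55) in the side inset, which matches the +0.45 prediction. Now I go over the hook.

>>> servo_tool(
  commands=[
    [[0, 0.0068, 0.03, 0, 0, 0, 0], [0, 0.0068, 0.03, 0, 0, 0, 0], [0, 0.0068, 0.03, 0, 0, 0, 0], [0, 0.0068, 0.03, 0, 0, 0, 0], [0, 0.0068, 0.03, 0, 0, 0, 0], [0, 0.0068, 0.03, 0, 0, 0, 0], [0, 0.0068, 0.03, 0, 0, 0, 0], [0, 0.0068, 0.03, 0, 0, 0, 0], [0, 0.0068, 0.03, 0, 0, 0, 0], [0, 0.0068, 0.03, 0, 0, 0, 0]],
  ],
)

```text
clock: 4.73
position: [434.5, -277.2, 238.7]
ee_rot: [0.956, -0.292, -0.001, -0.0]
contact_force: [0.8, -0.1, -0.3]
gripper_width: 85.5
grasp_force: 0.0
```

>>> servo_tool(
  commands=[
    [[0, 0, 0, 0, 0, 0, 6.75], [0, 0, 0, 0, 0, 0, 6.75], [0, 0, 0, 0, 0, 0, 6.75], [0, 0, 0, 0, 0, 0, 6.75], [0, 0, 0, 0, 0, 0, 6.75], [0, 0, 0, 0, 0, 0, 6.75], [0, 0, 0, 0, 0, 0, 6.75], [0, 0, 0, 0, 0, 0, 6.75], [0, 0, 0, 0, 0, 0, 6.75], [0, 0, 0, 0, 0, 0, 6.75]],
  ],
)

```text
clock: 5.57
position: [435.2, -275.9, 238.5]
ee_rot: [-0.631, 0.776, 0.001, -0.001]
contact_force: [0.8, 0.0, 0.3]
gripper_width: 85.1
grasp_force: 0.0
```

```bash
python3 - <<'E'
from bench import arm,cams
import cv2,pickle
s=arm.read_state();print(s["position"],s["ee_rot"],s["joints"])
W=cams.get_image("wrist"); pickle.dump(W,open("w5.pkl","wb")); cv2.imwrite("pics/m5.png",W["frame"])
E
```

```text
[ 435.2441502  -275.86443771  238.51819846] [-6.30573482e-01  7.76128687e-01  1.01796407e-03 -5.55387550e-04] [-2.49802426e-01  1.93387151e-01 -2.44097715e-01 -3.55006503e-04
 -1.13560826e+00  4.37410057e-02]
```

View pics/m5.png

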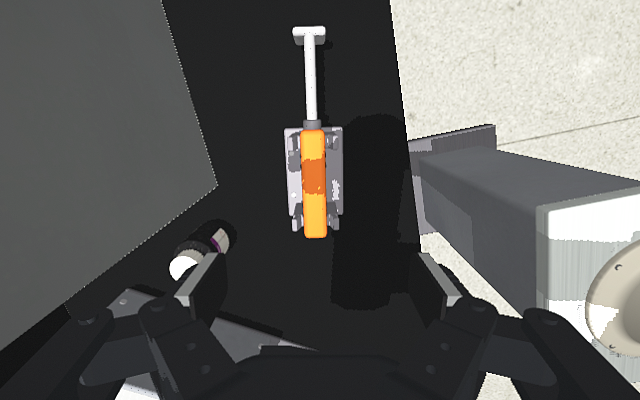

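The wrist view shows the orange handle from (313,129) to (315,238), the rod, and the hook plate at (309,30). The bottle is at (205,250), clear of the left finger.

```bash
python3 - <<'E'
from h import *
import pickle,cv2
from bench import arm
W=pickle.load(open("w5.pkl","rb"));f=W["frame"].astype(int)
m=((f[...,2]>150)&(f[...,0]<70)&(f[...,1]<200)&(f[...,1]>60)).astype(np.uint8);m[:110]=0;m[260:]=0;m[:,:290]=0;m[:,340:]=0
ys,xs=np.nonzero(m);print("orange rows",ys.min(),ys.max(),xs.min(),xs.max(),np.array(W["T"])[:3,3])
for y in (135,150,200,225,234): r=np.nonzero(m[y])[0]; print(y,r.min(),r.max())
def mid(y): r=np.nonzero(m[y])[0]; return (r.min()+r.max()+1)/2
e1=atz(W,(mid(135),ys.min()),88);e2=atz(W,(mid(230),ys.max()+1),88);print(e1,e2,np.linalg.norm(e1-e2))
pl=[atz(W,q,78) for q in((293,28),(326,28),(309.5,28))];print(pl)
d=e1-e2;print("yaw",np.degrees(np.arctan2(d[1],d[0])),"yaw plate",np.degrees(np.arctan2(*(pl[2]-e2)[1::-1])))
s=arm.read_state();a=2*np.arctan2(s["ee_rot"][1],s["ee_rot"][0]);print(np.degrees(a)%360-360)
for c in ((e1+e2)/2,):
    t=c[:2]-s["position"][:2];print(c,t@[np.cos(a),np.sin(a)],t@[np.sin(a),-np.cos(a)])
E
```

```text
orange rows 129 237 300 326 [ 420.72493166 -346.68368408  381.88128014]
135 300 324
150 300 324
200 303 325
225 304 326
234 325 326
[ 427.93678553 -330.86010203   88.        ] [ 447.69905615 -223.24155451   88.        ] 109.41800176936755
[array([ 426.90841939, -418.858845  ,   78.        ]), array([ 398.42206242, -412.94848246,   78.        ]), array([ 412.6674953 , -415.90199287,   78.        ])]
yaw -100.40544448793005 yaw plate -100.30553456005255
-102.02277346888388
[ 437.81792084 -277.05082827   88.        ] 0.642243083741605 -2.7376447398758486
```

>>> servo_tool(
  commands=[
    [[0, 0.0005, -0.0027, 0, 0, 0, -1.6], [0, 0, 0, 0.03, 0, 0, 0], [0, 0, 0, 0.03, 0, 0, 0], [0, 0, 0, 0.03, 0, 0, 0], [0, 0, 0, 0.03, 0, 0, 0], [0, 0, 0, 0.03, 0, 0, 0], [0, 0, 0, 0.02, 0, 0, 0], [0, 0, 0, 0.014, 0, 0, 0], [0, 0, 0, 0, 0, 0, 0], [0, 0, 0, 0, 0, 0, 0]],
  ],
)

```text
clock: 6.45
position: [437.5, -276.7, 54.7]
ee_rot: [-0.644, 0.765, 0.001, -0.001]
contact_force: [-0.4, -0.9, 1.1]
gripper_width: 85.4
grasp_force: 0.0
```

>>> servo_tool(
  commands=[
    [[255, 0, 0, 0, 0, 0, 0], [255, 0, 0, 0, 0, 0, 0], [255, 0, 0, 0, 0, 0, 0], [255, 0, 0, 0, 0, 0, 0], [255, 0, 0, 0, 0, 0, 0], [255, 0, 0, 0, 0, 0, 0], [255, 0, 0, 0, 0, 0, 0], [255, 0, 0, 0, 0, 0, 0]],
  ],
)

```text
clock: 7.12
position: [438.6, -276.6, 56.6]
ee_rot: [-0.644, 0.765, -0.001, 0.0]
contact_force: [-0.2, 0.2, 6.1]
gripper_width: 23.1
grasp_force: 59.5
```

>>> servo_tool(
  commands=[
    [[255, 0, 0, -0.015, 0, 0, 0], [255, 0, 0, -0.03, 0, 0, 0], [255, 0, 0, -0.03, 0, 0, 0], [255, 0, 0, -0.03, 0, 0, 0], [255, -0.014, 0.0025, 0, 0, 0, 0], [255, -0.029, 0.0055, 0, 0, 0, 0], [255, -0.029, 0.0055, 0, 0, 0, 0], [255, -0.029, 0.0055, 0, 0, 0, 0], [255, -0.029, 0.0055, 0, 0, 0, 0], [255, -0.029, 0.0055, 0, 0, 0, 0]],
  ],
)

```text
clock: 7.95
position: [434.6, -113.4, 160.1]
ee_rot: [-0.644, 0.765, 0.001, -0.0]
contact_force: [0.9, 0.1, -2.4]
gripper_width: 23.2
grasp_force: 59.2
```

>>> servo_tool(
  commands=[
    [[255, -0.029, 0.0055, 0, 0, 0, 0], [255, -0.029, 0.0055, 0, 0, 0, 0], [255, -0.029, 0.0055, 0, 0, 0, 0], [255, -0.029, 0.0055, 0, 0, 0, 0], [255, -0.029, 0.0055, 0, 0, 0, 0], [255, -0.029, 0.0055, 0, 0, 0, 0], [255, -0.029, 0.0055, 0, 0, 0, 0], [255, -0.029, 0.0055, 0, 0, 0, 0], [255, -0.015, 0.003, 0, 0, 0, 0], [255, 0, 0, 0, 0, 0, 0]],
  ],
)

```text
clock: 8.78
position: [431.4, 139.2, 160.3]
ee_rot: [-0.645, 0.764, 0.0, 0.0]
contact_force: [1.3, -0.5, -2.6]
gripper_width: 23.4
grasp_force: 59.1
```

>>> servo_tool(
  commands=[
    [[255, 0, 0, 0, 0, 0, -6.7], [255, 0, 0, 0, 0, 0, -6.7], [255, 0, 0, 0, 0, 0, -6.7], [255, 0, 0, 0, 0, 0, -6.7], [255, 0, 0, 0, 0, 0, -6.7], [255, 0, 0, 0, 0, 0, -6.7], [255, 0, 0, 0, 0, 0, -6.7], [255, 0, 0, 0, 0, 0, -6.7], [255, 0, 0, 0, 0, 0, -6.7], [255, 0, 0, 0, 0, 0, -6.7]],
  ],
)

```text
clock: 9.62
position: [430.7, 135.6, 160.1]
ee_rot: [0.96, -0.28, -0.001, 0.001]
contact_force: [-0.1, 0.0, -1.1]
gripper_width: 23.2
grasp_force: 59.1
```

```bash
python3 - <<'E'
from bench import arm,cams
import cv2,pickle,numpy as np
s=arm.read_state();print(s["position"],s["ee_rot"],s["gripper_width"],s["grasp_force"])
I={n:cams.get_image(n) for n in("wrist","scene","side")}; pickle.dump(I,open("w6.pkl","wb"))
c=np.zeros((600,800,3),np.uint8)
c[:344]=cv2.resize(I["scene"]["frame"][186:272,230:430],None,fx=4,fy=4,interpolation=cv2.INTER_CUBIC)
c[350:600,:400]=cv2.resize(I["wrist"]["frame"],(400,250),interpolation=cv2.INTER_AREA)
c[350:600,400:]=cv2.resize(I["side"]["frame"][205:268,270:370],(400,250),interpolation=cv2.INTER_CUBIC)
cv2.imwrite("pics/m6.png",c)
E
```

```text
[430.72552537 135.56508326 160.09029931] [ 9.59896683e-01 -2.80352201e-01 -7.62242405e-04  6.48077901e-04] 23.16514457128593 59.10469114780426
```

View pics/m6.png

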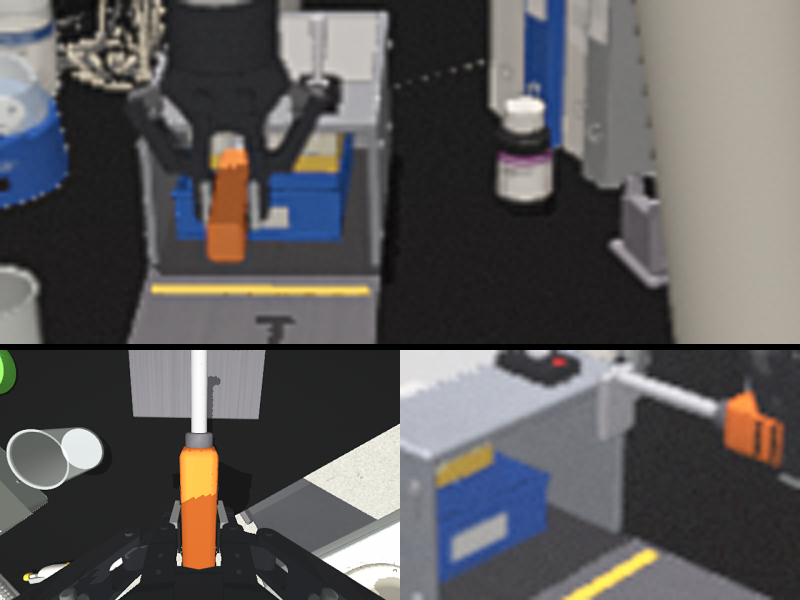

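In the scene inset the tote front bottom corners are at (175,238) and (340,240), and the stripe ends at (151,290) and (369,291). The side inset shows the tote's top right corner at (548,478) and bottom right at (546,530). The hook is held straight. I'll work out the tote pose relative to the stripe in each camera.

```bash
python3 - <<'E'
from h import *
import pickle
I=pickle.load(open("w6.pkl","rb"));S,D=I["scene"],I["side"];p=np.array([602.3,28.3,-.583])
c,s=np.cos(p[2]),np.sin(p[2])
inv=lambda P:np.array([(P[0]-p[0])*c+(P[1]-p[1])*s,-(P[0]-p[0])*s+(P[1]-p[1])*c]).round(1)
sc=lambda u,v:(230+u/4,186+v/4)
sd=lambda u,v:(270+(u-400)/4,205+(v-350)*63/250)
for n,q,z in(("stripeL",(151,290),6),("stripeR",(369,291),6),("bl",(175,238),6),("br",(340,240),6),("tr",(343,191),51),("tl",(175,187),51)): print(n,inv(atz(S,sc(*q),z)))
for n,q,z in(("stripeR",(657,553),6),("br",(546,530),6),("tr",(548,480),51)): print(n,inv(atz(D,sd(*q),z)))
T=np.array(I["wrist"]["T"])
from bench import arm
st=arm.read_state();print(inv(st["position"]),np.degrees(2*np.arctan2(st["ee_rot"][1],st["ee_rot"][0])))
pl=[190+0,425]
E
```

```text
stripeL [-36.5  82.3]
stripeR [-35.9 -88.9]
bl [44.9 73.8]
br [ 43. -62.]
tr [ 44.2 -65.5]
tl [49.8 71.6]
stripeR [-38.1 -87. ]
br [ 39.7 -57.6]
tr [ 33.7 -52.2]
[-202.3   -4.5] -33.04251406798024
```

>>> servo_tool(
  commands=[
    [[255, 0, -0.0125, 0.014, 0, 0, 0.3], [255, 0, 0, 0.03, 0, 0, 0], [255, 0, 0, 0.03, 0, 0, 0], [255, 0.015, 0, 0, 0, 0, 0], [255, 0.02, 0, 0, 0, 0, 0], [255, 0.02, 0, 0, 0, 0, 0], [255, 0.02, 0, 0, 0, 0, 0], [255, 0.02, 0, 0, 0, 0, 0], [255, 0.02, 0, 0, 0, 0, 0], [255, 0.011, 0, 0, 0, 0, 0]],
  ],
)

```text
clock: 10.6
position: [545.1, 77.1, 86.4]
ee_rot: [0.958, -0.287, 0.0, 0.0]
contact_force: [-0.1, 0.7, -1.2]
gripper_width: 23.4
grasp_force: 59.3
```

>>> servo_tool(
  commands=[
    [[255, 0, 0, 0, 0, 0, 0], [255, 0, 0, 0, 0, 0, 0]],
  ],
)

```text
clock: 10.77
position: [543.3, 77.8, 86.2]
ee_rot: [0.958, -0.286, -0.001, 0.0]
contact_force: [-0.7, -0.2, -2.3]
gripper_width: 23.2
grasp_force: 59.3
```

```bash
python3 - <<'E'
from h import *
from bench import arm,cams
import cv2,pickle
st=arm.read_state();P=st["position"];a=2*np.arctan2(st["ee_rot"][1],st["ee_rot"][0]);p=[602.3,28.3,-.583]
c,s=np.cos(p[2]),np.sin(p[2]);print(P,st["ee_rot"],np.degrees(a),(P[0]-p[0])*c+(P[1]-p[1])*s,-(P[0]-p[0])*s+(P[1]-p[1])*c,st["contact_force"])
I={n:cams.get_image(n) for n in("scene","side")}
c=np.zeros((600,800,3),np.uint8)
c[:300]=cv2.resize(I["scene"]["frame"][190:265,230:430],None,fx=4,fy=4,interpolation=cv2.INTER_CUBIC)
c[300:600]=cv2.resize(I["side"]["frame"][203:263,240:400],(800,300),interpolation=cv2.INTER_CUBIC)
cv2.imwrite("pics/m7.png",c)
E
```

```text
[543.29597381  77.80774274  86.23111696] [ 9.58087008e-01 -2.86476467e-01 -6.46672991e-04  3.18642836e-04] -33.2942575969988 -76.5129752268627 8.84626018967382 [-0.69247448 -0.18007055 -2.2797617 ]
```

View pics/m7.png

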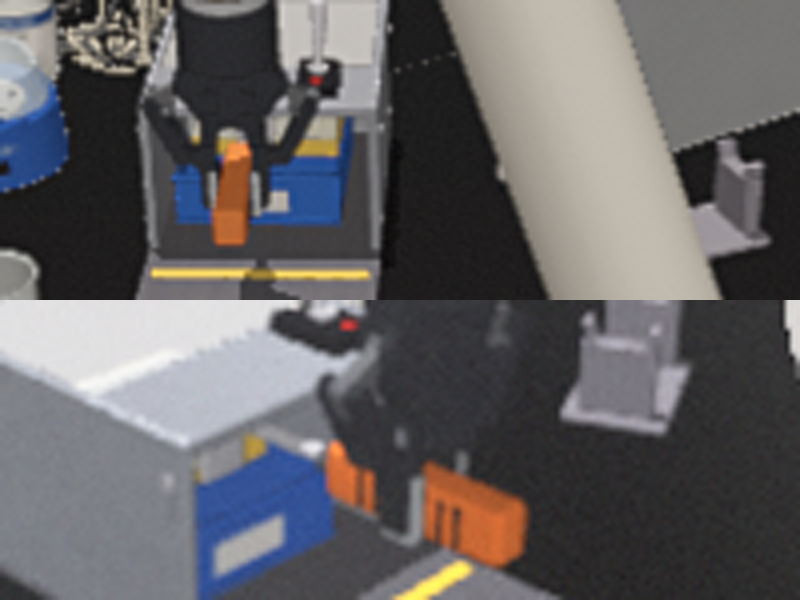

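The tote hasn't moved and the rod passes above its lip. I'll lower the plate into the pocket and check force on the way.

>>> servo_tool(
  commands=[
    [[255, 0, 0, 0.006, 0, 0, 0], [255, 0, 0, 0.006, 0, 0, 0], [255, 0, 0, 0.006, 0, 0, 0], [255, 0, 0, 0, 0, 0, 0]],
  ],
)

```text
clock: 11.2
position: [542.4, 78.3, 67.1]
ee_rot: [0.959, -0.285, -0.001, 0.001]
contact_force: [0.3, -0.1, -1.9]
gripper_width: 22.9
grasp_force: 59.3
```

>>> servo_tool(
  commands=[
    [[255, 0, 0, 0.007, 0, 0, 0], [255, 0, 0, 0.007, 0, 0, 0], [255, 0, 0, 0.005, 0, 0, 0], [255, 0, 0, 0, 0, 0, 0]],
  ],
)

```text
clock: 11.53
position: [542.8, 78.0, 48.2]
ee_rot: [0.958, -0.285, -0.001, 0.001]
contact_force: [-0.3, -1.3, -1.2]
gripper_width: 22.9
grasp_force: 59.3
```

>>> servo_tool(
  commands=[
    [[255, -0.005, 0, 0, 0, 0, 0], [255, -0.005, 0, 0, 0, 0, 0], [255, -0.005, 0, 0, 0, 0, 0], [255, -0.005, 0, 0, 0, 0, 0], [255, -0.005, 0, 0, 0, 0, 0], [255, -0.005, 0, 0, 0, 0, 0]],
  ],
)

```text
clock: 12.03
position: [518.4, 95.1, 50.0]
ee_rot: [0.959, -0.285, 0.0, -0.0]
contact_force: [1.8, -1.3, -2.8]
gripper_width: 23.0
grasp_force: 59.2
```

Inward drag force is about 2 N, so the lip is engaged. I'll keep dragging about 85 mm.

>>> servo_tool(
  commands=[
    [[255, -0.006, 0, 0, 0, 0, 0], [255, -0.006, 0, 0, 0, 0, 0], [255, -0.006, 0, 0, 0, 0, 0], [255, -0.006, 0, 0, 0, 0, 0], [255, -0.006, 0, 0, 0, 0, 0], [255, -0.006, 0, 0, 0, 0, 0], [255, -0.006, 0, 0, 0, 0, 0], [255, -0.006, 0, 0, 0, 0, 0], [255, -0.006, 0, 0, 0, 0, 0], [255, -0.006, 0, 0, 0, 0, 0]],
  ],
)

```text
clock: 12.87
position: [468.0, 127.9, 49.9]
ee_rot: [0.959, -0.285, 0.0, -0.0]
contact_force: [2.6, -1.2, -2.2]
gripper_width: 23.1
grasp_force: 59.4
```

>>> servo_tool(
  commands=[
    [[255, -0.006, 0, 0, 0, 0, 0], [255, -0.006, 0, 0, 0, 0, 0], [255, -0.005, 0, 0, 0, 0, 0], [255, -0.004, 0, 0, 0, 0, 0], [255, -0.004, 0, 0, 0, 0, 0], [255, 0, 0, 0, 0, 0, 0], [255, 0, 0, 0, 0, 0, 0]],
  ],
)

```text
clock: 13.45
position: [446.8, 141.2, 49.6]
ee_rot: [0.959, -0.285, -0.001, 0.0]
contact_force: [-0.4, 0.1, -2.2]
gripper_width: 23.1
grasp_force: 59.4
```

```bash
python3 - <<'E'
from h import *
from bench import arm,cams
import cv2,pickle
st=arm.read_state();P=st["position"];a=2*np.arctan2(st["ee_rot"][1],st["ee_rot"][0]);p=[602.3,28.3,-.583]
c,s=np.cos(p[2]),np.sin(p[2]);print(P,st["ee_rot"],np.degrees(a),(P[0]-p[0])*c+(P[1]-p[1])*s,-(P[0]-p[0])*s+(P[1]-p[1])*c,st["contact_force"])
I={n:cams.get_image(n) for n in("scene","side","wrist")};pickle.dump(I,open("w8.pkl","wb"))
c=np.zeros((600,800,3),np.uint8)
c[:400,:640]=I["wrist"]["frame"]
c[400:600,:400]=cv2.resize(I["side"]["frame"][210:270,265:385],(400,200),interpolation=cv2.INTER_CUBIC)
c[400:600,400:]=cv2.resize(I["scene"]["frame"][210:270,250:370],(400,200),interpolation=cv2.INTER_CUBIC)
cv2.imwrite("pics/m8.png",c)
E
```

```text
[446.76671454 141.21764721  49.62351963] [ 9.58505701e-01 -2.85072697e-01 -5.14496365e-04  3.38949968e-04] -33.1263945845907 -192.00614000735357 8.639452326580027 [-0.43954201  0.08026875 -2.23517443]
```

View pics/m8.png

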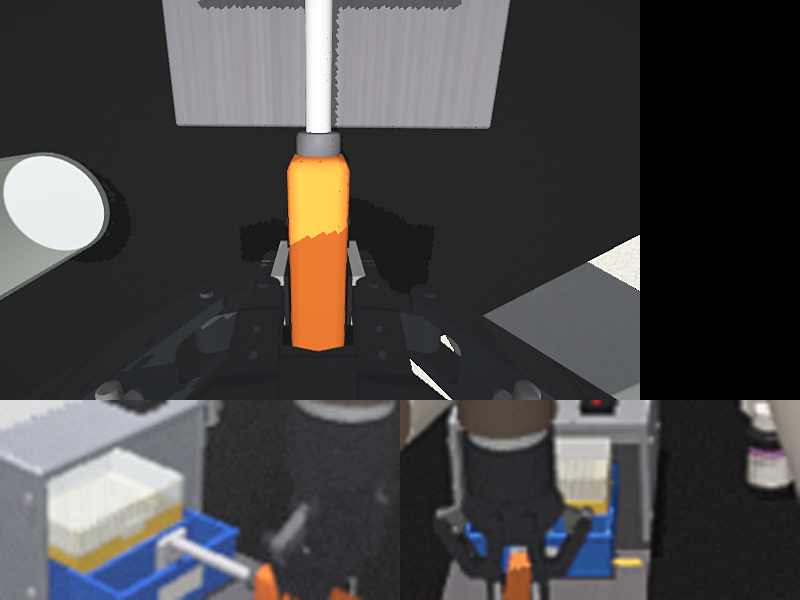

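>>> servo_tool(
  commands=[
    [[255, 0.006, 0, 0, 0, 0, 0], [255, 0, 0, 0, 0, 0, 0], [255, 0, 0, -0.01, 0, 0, 0], [255, 0, 0, -0.02, 0, 0, 0], [255, 0, 0, -0.025, 0, 0, 0], [255, 0, 0, -0.025, 0, 0, 0], [255, 0, 0, -0.03, 0, 0, 0], [255, -0.015, 0, 0, 0, 0, 0], [255, 0, 0, 0, 0, 0, 0], [255, 0, 0, 0, 0, 0, 0]],
  ],
)

```text
clock: 14.43
position: [439.5, 145.9, 159.7]
ee_rot: [0.959, -0.285, -0.0, -0.0]
contact_force: [-0.2, -0.0, -1.9]
gripper_width: 22.9
grasp_force: 59.5
```

```bash
python3 - <<'E'
from h import *
from bench import arm,cams
import cv2,pickle
st=arm.read_state();print(st["position"],st["ee_rot"])
I={n:cams.get_image(n) for n in("scene","side","wrist")};pickle.dump(I,open("w9.pkl","wb"))
c=np.zeros((600,800,3),np.uint8)
c[:400,:640]=I["wrist"]["frame"]
c[400:600,:400]=cv2.resize(I["side"]["frame"][210:270,265:385],(400,200),interpolation=cv2.INTER_CUBIC)
c[400:600,400:]=cv2.resize(I["scene"]["frame"][210:270,250:370],(400,200),interpolation=cv2.INTER_CUBIC)
cv2.imwrite("pics/m9.png",c)
p=[602.3,28.3,-.583];co,s=np.cos(p[2]),np.sin(p[2])
P=atz(I["scene"],(250+212/3.333,210+177/3.333),6);print("br",(P[0]-p[0])*co+(P[1]-p[1])*s,-(P[0]-p[0])*s+(P[1]-p[1])*co)
E
```

```text
[439.4621462  145.90795941 159.74241681] [ 9.58532184e-01 -2.84984213e-01 -2.15930872e-04 -6.40912989e-05]
br -61.621427078064485 -63.337088497700094
```

View pics/m9.png

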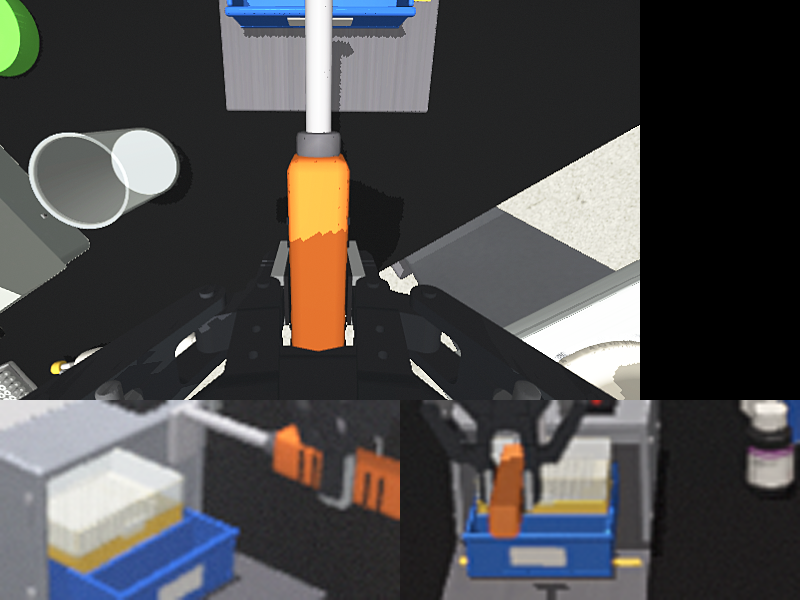

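The tote front is about 62 mm out of the mouth, with its whole width past the stripe. The tip box is upright. In the wrist view the front edge is level at row 24. Now I return the hook.

>>> servo_tool(
  commands=[
    [[255, 0, 0, 0, 0, 0, 6.7], [255, 0, 0, 0, 0, 0, 6.7], [255, 0, 0, 0, 0, 0, 6.7], [255, 0, 0, 0, 0, 0, 6.7], [255, 0, 0, 0, 0, 0, 6.7], [255, 0, 0, 0, 0, 0, 6.7], [255, 0, 0, 0, 0, 0, 6.7], [255, 0, 0, 0, 0, 0, 6.7], [255, 0, 0, 0, 0, 0, 6.7], [255, 0, 0, 0, 0, 0, 6.7]],
  ],
)

```text
clock: 15.42
position: [439.9, 145.7, 158.8]
ee_rot: [-0.64, 0.769, 0.0, -0.001]
contact_force: [-0.4, 1.4, -2.3]
gripper_width: 23.2
grasp_force: 59.4
```

>>> servo_tool(
  commands=[
    [[255, 0.015, -0.003, 0, 0, 0, 0], [255, 0.029, -0.005, 0, 0, 0, 0], [255, 0.029, -0.005, 0, 0, 0, 0], [255, 0.029, -0.005, 0, 0, 0, 0], [255, 0.029, -0.005, 0, 0, 0, 0], [255, 0.029, -0.005, 0, 0, 0, 0], [255, 0.029, -0.005, 0, 0, 0, 0], [255, 0.029, -0.005, 0, 0, 0, 0], [255, 0.029, -0.005, 0, 0, 0, 0], [255, 0.029, -0.005, 0, 0, 0, 0]],
  ],
)

```text
clock: 16.25
position: [438.2, -135.8, 159.0]
ee_rot: [-0.642, 0.767, 0.001, -0.001]
contact_force: [0.0, 0.8, -1.6]
gripper_width: 23.4
grasp_force: 59.4
```

>>> servo_tool(
  commands=[
    [[255, 0.029, -0.005, 0, 0, 0, 0], [255, 0.029, -0.005, 0, 0, 0, 0], [255, 0.029, -0.005, 0, 0, 0, 0], [255, 0.029, -0.005, 0, 0, 0, 0], [255, 0.02, -0.0035, 0, 0, 0, 0], [255, 0.005, -0.001, 0, 0, 0, 0], [255, 0, 0, 0, 0, 0, 0], [255, 0, 0, 0, 0, 0, 0]],
  ],
)

```text
clock: 16.92
position: [437.4, -277.0, 158.9]
ee_rot: [-0.642, 0.767, 0.001, -0.0]
contact_force: [0.6, 1.0, -1.1]
gripper_width: 23.3
grasp_force: 59.4
```

```bash
cat > g.py <<'E'
from h import *
from bench import arm
s=arm.read_state();a=2*np.arctan2(s["ee_rot"][1],s["ee_rot"][0]);t=np.array([438.6,-276.6])-s["position"][:2]
print(s["position"],s["ee_rot"],np.degrees(a)%360-360,"tool dx dy",t@[np.cos(a),np.sin(a)],t@[np.sin(a),-np.cos(a)],s["contact_force"])
E
python3 g.py
```

```text
[ 437.44610304 -276.98250759  158.86573304] [-6.41555918e-01  7.67075595e-01  9.09025771e-04 -4.56903319e-04] -100.18407345146625 tool dx dy -0.5805029574245496 -1.0680854653927674 [ 0.59731785  0.99226969 -1.05117625]
```

>>> servo_tool(
  commands=[
    [[255, -0.0005, -0.001, 0.01, 0, 0, 0], [255, 0, 0, 0.03, 0, 0, 0], [255, 0, 0, 0.03, 0, 0, 0], [255, 0, 0, 0.01, 0, 0, 0], [255, 0, 0, 0.007, 0, 0, 0], [255, 0, 0, 0.007, 0, 0, 0], [255, 0, 0, 0.005, 0, 0, 0], [255, 0, 0, 0.002, 0, 0, 0], [255, 0, 0, 0, 0, 0, 0], [255, 0, 0, 0, 0, 0, 0]],
  ],
)

```text
clock: 17.75
position: [439.6, -277.0, 59.5]
ee_rot: [-0.642, 0.767, -0.001, 0.0]
contact_force: [-0.5, 0.2, -0.9]
gripper_width: 23.1
grasp_force: 59.3
```

```bash
python3 g.py
```

```text
[ 439.6182119  -276.99981167   59.5304665 ] [-6.41981256e-01  7.66719892e-01 -7.11385660e-04  4.09657350e-04] -100.1205357696611 tool dx dy -0.2146709410279195 1.0726235273968738 [-0.46449912  0.19579032 -0.90914681]
```

>>> servo_tool(
  commands=[
    [[255, 0, 0.0005, 0.002, 0, 0, 0], [255, 0, 0, 0.002, 0, 0, 0], [255, 0, 0, 0, 0, 0, 0], [255, 0, 0, 0, 0, 0, 0]],
  ],
)

```text
clock: 18.08
position: [439.1, -277.0, 56.6]
ee_rot: [-0.642, 0.767, -0.001, 0.0]
contact_force: [-1.6, 3.2, 7.7]
gripper_width: 23.0
grasp_force: 60.8
```

It is seated: 7.7 N upward at the same height as the grasp. I'll release and lift.

>>> servo_tool(
  commands=[
    [[0, 0, 0, 0, 0, 0, 0], [0, 0, 0, 0, 0, 0, 0], [0, 0, 0, 0, 0, 0, 0], [0, 0, 0, 0, 0, 0, 0], [0, 0, 0, 0, 0, 0, 0], [0, 0, 0, 0, 0, 0, 0], [0, 0, 0, 0, 0, 0, 0], [0, 0, 0, -0.01, 0, 0, 0], [0, 0, 0, -0.02, 0, 0, 0], [0, 0, 0, -0.03, 0, 0, 0]],
  ],
)

```text
clock: 18.92
position: [436.8, -276.1, 113.8]
ee_rot: [-0.642, 0.767, 0.003, -0.002]
contact_force: [0.9, 0.2, 0.4]
gripper_width: 86.0
grasp_force: 0.0
```

>>> servo_tool(
  commands=[
    [[0, 0, 0, -0.03, 0, 0, 0], [0, 0, 0, -0.03, 0, 0, 0], [0, 0, 0, -0.03, 0, 0, 0], [0, 0, 0, -0.03, 0, 0, 0], [0, 0, 0, 0, 0, 0, 0], [0, 0, 0, 0, 0, 0, 0]],
  ],
)

```text
clock: 19.42
position: [439.3, -276.9, 237.5]
ee_rot: [-0.642, 0.767, -0.002, 0.002]
contact_force: [-0.4, -1.2, -0.3]
gripper_width: 85.4
grasp_force: 0.0
```

```bash
python3 - <<'E'
from h import *
from bench import arm,cams
import cv2
s=arm.read_state();print(s["position"],s["contact_force"],s["clock"])
I={n:cams.get_image(n) for n in("scene","side","wrist")};W=I["wrist"]
c=np.zeros((600,800,3),np.uint8)
c[:300,:480]=cv2.resize(W["frame"],(480,300),interpolation=cv2.INTER_AREA)
c[:300,500:800]=cv2.resize(I["side"]["frame"][180:230,340:390],(300,300),interpolation=cv2.INTER_CUBIC)
c[300:]=cv2.resize(I["scene"]["frame"][185:290,210:350],(800,600),interpolation=cv2.INTER_CUBIC)[:600:2] if 0 else cv2.resize(I["scene"]["frame"][190:295,190:470],(800,300),interpolation=cv2.INTER_CUBIC)
cv2.imwrite("pics/m10.png",c)
f=W["frame"].astype(int);m=((f[...,2]>150)&(f[...,0]<70)&(f[...,1]<200)&(f[...,1]>60));m[260:]=0;m[:,:290]=0;m[:,340:]=0
ys,xs=np.nonzero(m);mid=lambda y:(np.nonzero(m[y])[0].min()+np.nonzero(m[y])[0].max()+1)/2
e1=atz(W,(mid(ys.min()+6),ys.min()),88);e2=atz(W,(mid(ys.max()-12),ys.max()+1),88);d=e1-e2
print((e1+e2)/2,np.linalg.norm(d),np.degrees(np.arctan2(d[1],d[0])))
E
```

```text
[ 439.33979844 -276.94304075  237.54019234] [-0.36486234 -1.24327103 -0.26139945] 19.4167
[ 438.2862787  -277.49689309   88.        ] 108.98228217657967 -100.1418735001699
```

View pics/m10.png

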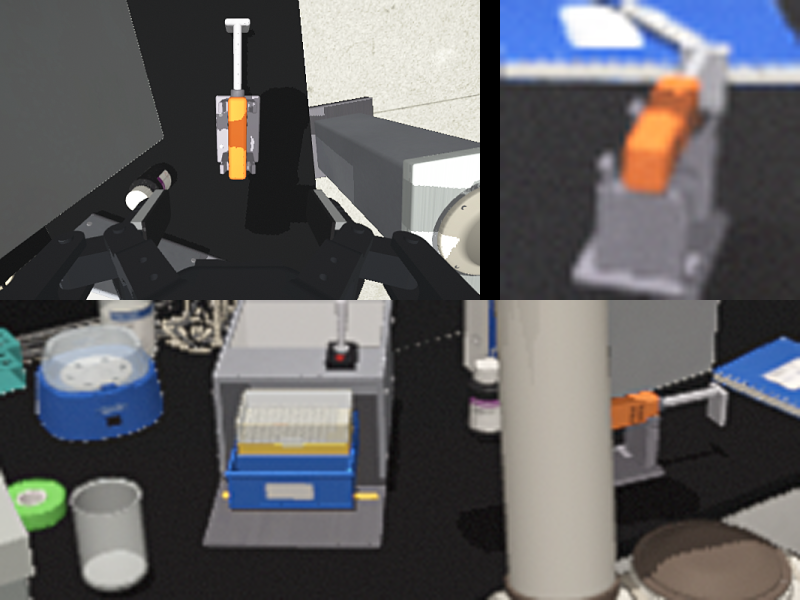

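The hook lies in both notches within 1 mm and 0.3° of where it started. The tote is out past the stripe with the box upright, the toggle is off, and the bystanders haven't moved. I'm handing in.

```bash
python3 -c "
from bench import ticket
print(ticket.job_done())"
```

```text
the job is handed in; nothing more can be done
None
```

I handed the job in at about 19.5 s: the lamp is off, the tote's front lip is about 62 mm out of the mouth and past the stripe with the tip box upright, the hook is back in its cradle pointing the same way, and the beaker, bottle and tape are where they were; the hand-in returned no verdict.

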